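Release a spacer tube from the two-button feeder

ROBOT

A 7-joint arm with a two-finger parallel gripper is mounted at the origin on the work surface. World frame = base frame: x ahead of the robot, y to its left, z up, the work surface at z = 0. Lengths are in m, angles in rad, forces in N, time in s.
With the tool pointing down it reaches from about 0.35 to 0.9 m from the base axis. Payload 8.1 kg.
Tool frame: the origin (TCP) lies on the centre line of the jaws, within the pads' length; the fingertips stand bot.tip_extent ahead of it and the grasp point (between the pads) lies 5 mm behind it (bot.tip_extent is the distance from the TCP to the fingertips, in m); x points along the fingers, z is the direction in which the jaws open and shut, and the axes are right-handed (so a half turn about x gives the same grasp; the last joint's range is limited). The gripper opens to 85 mm and grips with 20 to 120 N. Pads are 22 mm wide; open, the fingers measure 114 mm over their backs; the gripper's body (76 mm by 85 mm) begins 54 mm behind the grasp point. The pads swing forward as they close: fully open they stand 13 mm farther back than shut.
Start: joints at [-1.397, 0.434, 0.025, 1.573, -0.012, 1.134, -0.075], TCP at [0.171, 0.601, 0.222] pointing down, gripper open.
Joint ranges: [-2.62, 2.62], [-0.44, 2.09], [-1.27, 1.32], [0.08, 2.57], [-1.32, 4.46], [0.12, 2], [-2.74, 2.74]. Speed limits (rad/s): [2.22, 2.22, 3.01, 3.01, 3.14, 3.14, 3.14].

INTERFACE

Orientations are given as a unit quaternion [x, y, z, w].
In Python, from bench import bot, imaging, workorder gives the robot as it stands.
- The arm moves only by the tool servo_tool, never from a script. Its argument "moves" is text: rows parted by semicolons, each of 7 numbers parted by spaces: the opening, from 0 (shut) to 1 (fully open), then the shift along the tool's x, y, z in units of 40 mm (1.0 is 40 mm), then the turn, a rotation vector about the tool's x, y, z in units of 6 degrees (1.0 is 6 degrees). A call has 1 to 20 rows; each row is the pose to reach, as a shift and turn from the pose commanded when the call began, along the tool's axes at that moment; what a row does not reach only later rows make up. A row lasts 1/12 s, in which the tool goes at most 41.7 mm and 7.16 degrees, less where a joint would pass 70% of its speed; a pose out of reach is approached as far as the arm can. A call with a gripper value outside its range is refused whole. The fingers move at their own pace and stop on an object; the grip force is fixed at half the most. Time passes only in rows, so rows that repeat a pose let the fingers close. It gives the time, the measured TCP pose, the force and the opening at its end, in the units of the state.
- bot.state(): the state, without advancing time (a new reading comes with each control period).
- imaging.camera(name): name is "scene" or "top" or "wrist"; returns a dict with "image" (480x640x3 uint8, red, green, blue), "K" (3x3 intrinsics, pixels), "R" (3x3) and "t" (3): a world point X has camera coordinates R X + t. Camera axes: x right, y down, z forward; pixel columns grow to the right and rows downward; lengths in m; the calibration is good to about 2 mm. A picture is of the moment at which its call begins. There is no depth.
- workorder.sign_off(): hands the job in, once; it reports no verdict.
The state is a dict: "time_s": time; "joint_positions": joint angles; "joint_vel": joint speeds; "joint_torque": joint torques, N m; "tcp_pos": TCP position; "orientation": TCP orientation; "contact_force": force on the tool from outside, world axes, zero at the start; "torque": the same for the moment, N m; "gripper_width": finger opening in m.
Only numpy, scipy, OpenCV 4.12 (cv2) and the standard library are available. Lean on these libraries where they do the work, as an engineer would, in place of code of your own. Each camera call takes 0.05 s, during which the arm holds its last target. There are 200 camera calls.

TASK

A copper tube waits behind the two-pin gate of the sloping feeder chute. With the gripper's two fingertips press both green buttons together, one fingertip on each, and keep both fully down until the tube has rolled down the chute and come to rest in the trough at its low end; then let both buttons spring back up and move clear. Do not touch the tube or press the red stop button, and leave the parts lying around where they are.

Things in the scene. Friction and masses are not known exactly. Their poses are not given: they have to be found in the camera images.
- feeder: The feeder, fixed to the bench: base plate 225 x 345 x 10 mm, grey button console (84 mm in x, 150 mm in y, top 55 mm up) centred on the origin, and a chute 111 mm wide, centre line at x = +110 mm, sloping down 8 degrees to -y. Origin on the bench midway under the two green buttons; y runs along the line of the buttons, z up. No part is above 90 mm.
- left_top (a point): Centre of the top face of the left green button (y = +32 mm on the feeder): green disc 30 mm across, flat top 71 mm above the bench and 16 mm above the console when up. Sinks straight down 10 mm to its stop (then 6 mm proud of the console) and springs back when let go; about 1.2 N starts it, 4 N brings it fully down.
- right_top (a point): Centre of the top face of the right green button (y = -32 mm on the feeder, 64 mm from the other, centre to centre): green disc 30 mm across, flat top 71 mm above the bench and 16 mm above the console when up. Sinks straight down 10 mm to its stop (then 6 mm proud of the console) and springs back when let go; about 1.2 N starts it, 4 N brings it fully down.
- left (a joint): Travel of the left green button: 0 up, 0.010 m fully down. Its brass gate pin goes down with it; only with both pins down can the tube roll.
- right (a joint): Travel of the right green button: 0 up, 0.010 m fully down. Its brass gate pin goes down with it.
- tube: The loose copper tube, 24 mm in diameter and 100 mm long, lying across the chute behind the gate pins (on the feeder at x = 110 mm, y = 60 mm at the start). It turns as it rolls, so for its position see its centre point.
- tube_center (a point): Centre of the copper tube, 12 mm from its surface all round. The released tube takes up to about a second to reach the trough.
- trough (a point): The middle of the trough at the low end of the chute (blue floor): where the tube's centre lies when it has come to rest there, within about 6 mm along the feeder's y.
- stop_top (a point): Centre of the top of the red stop button, 32 mm across, 50 mm above the bench on a small yellow block, 128 mm along +y from the middle of the green pair. Must not be pressed.
- stop (a joint): Travel of the red stop button: 0 up, 0.006 m pressed.
- fitting: Loose brass hose fitting, upright round turned part, 24 mm across, 32 mm tall, standing on the feeder's base plate beside the button console. Origin at the centre of its underside. Bystander: leave it alone.
- seal: Loose red plastic ring, 48 mm across, 12 mm high, lying on the bench. Origin at the centre of its underside. Bystander.
- screwjar: Loose clear jar with blue cap, 56 mm across, 65 mm tall. Origin at the centre of its underside. Bystander.
- driver: Loose screwdriver, 190 mm long, lying on the bench on the robot's side of the feeder. Its x axis runs along it. Bystander.
- flange: Loose octagonal aluminium flange, about 92 mm across, 14 mm thick, lying flat on the bench beside the feeder. Origin at the centre of its underside. Bystander.
- insulator: Loose orange plastic insulator plate, 45 x 45 x 12 mm, lying flat on the bench beside the feeder. Origin at the centre of its underside. Bystander.
- solvent: Loose white plastic bottle with red cap, 48 mm across, 115 mm tall. Origin at the centre of its underside. Bystander.
Mind the look-alikes: they are no part of the job. There is more than one size of the tube; the one meant has the size given above.

How it is judged:
On the way, in this order (a step that is already met when the one before it is completed fails the run):
1. both green buttons are fully down together (value of joint each of left, right above 0.0085 m), for 0.2 s.
2. the tube has come to rest in the trough with both buttons still held down (all of step 1 and horizontal distance between tube_center and trough below 0.012 m and z of tube_center in the frame of trough below 0.008 m and linear speed of tube below 0.03 m/s), for 0.2 s.
At the end, for the whole second after the job is handed in: The tube lies at rest in the trough (centre within 12 mm of the trough's middle, and not above it by more than 8 mm), both green buttons are up again (within 1.5 mm), the red button is not pressed (horizontal distance between tube_center and trough below 0.012 m and z of tube_center in the frame of trough below 0.008 m and linear speed of tube below 0.03 m/s and value of joint each of left, right, stop below 0.0015 m); the robot touches nothing.
It fails at once if one green button is pressed down (over 7.5 mm) while the other is still up (under 1.5 mm) ((value of joint left above 0.0075 m and value of joint right below 0.0015 m) or (value of joint right above 0.0075 m and value of joint left below 0.0015 m)).
It fails at once if the robot touches the tube (contact force between any of the arm, the fingers and tube above 0.3 N).
It fails at once if the tube leaves the chute upwards (height (world z) of tube_center above 0.09 m).
It fails at once if the red stop button is pressed (value of joint stop above 0.002 m).
It fails at once if a bystander is moved by more than 15 mm (distance of any of fitting, seal, screwjar, driver, flange, insulator, solvent from where it was at the start of the episode above 0.015 m).
It also fails if it takes over 40 s, if anything falls off the work surface, if the arm or the gripper's body presses on something with over 40 N, if the wrist force passes 120 N, or if a joint passes its speed limit or range.

## Working session

There is one attempt and no reset: what is moved stays moved. The work goes in short steps, Python scripts to look and compute and a tool call to move; the robot and the scene stay as the last step left them, time stands still between calls to the robot, and variables do not carry over. Pictures are saved under pics/ and viewed, on a budget of 10 in all, crops included, one or two more only if the job needs it, and the job is handed in when it is done.

Besides the shell and the picture viewer there is one more tool, called after ">>>" as a command line: name --argument value ..., lists and objects as JSON in quotes. servo_tool: Moves the arm, as the interface text tells. Its arguments: {"type":"object","properties":{"moves":{"type":"string"}},"required":["moves"]}

```bash
mkdir -p pics
cat > h.py <<'E'
import numpy as np, cv2
from bench import bot, imaging, workorder
def grab(n,f):
    c=imaging.camera(n); cv2.imwrite(f'pics/{f}.png',c['image'][:,:,::-1]); np.savez(f'pics/{f}.npz',**{k:np.asarray(v) for k,v in c.items()}); return c
def ray(c,uv,z):
    R,t,K=(np.array(c[k]) for k in ('R','t','K')); o=-R.T@t; d=R.T@np.linalg.inv(K)@[uv[0],uv[1],1]
    return o+d*(z-o[2])/d[2]
def proj(c,X):
    p=c['K']@(c['R']@np.array(X)+c['t']); return p[:2]/p[2]
E
python3 - <<'E'
from h import *
for n in('scene','top'):
    c=grab(n,n+'0'); print(n,-c['R'].T@c['t'])
    hsv=cv2.cvtColor(c['image'],cv2.COLOR_RGB2HSV)
    m=cv2.inRange(hsv,(40,90,50),(85,255,255))
    N,l,s,ce=cv2.connectedComponentsWithStats(m)
    for i in range(1,N):
        if s[i,4]>40: print(s[i],ce[i],ray(c,ce[i],.071))
print(bot.state(),bot.tip_extent)
E
```

```text
scene [1.29867939 0.29963737 0.91268264]
[293 191   9   7  55] [297.         194.18181818] [ 0.48709662 -0.12790504  0.071     ]
[311 202  10   7  60] [315.08333333 205.01666667] [ 0.50562761 -0.06691983  0.071     ]
[ 584  252   54   45 1176] [608.2372449  271.24829932] [0.43603989 0.63691442 0.071     ]
top [ 0.50417639 -0.0028767   1.00234102]
[342 265  13  13 130] [347.76153846 270.8       ] [ 0.49943556 -0.06829018  0.071     ]
[371 273  13  13 129] [376.93023256 278.6124031 ] [ 0.48140664 -0.12974452  0.071     ]
[   0  296   49   72 1972] [ 21.25456389 332.663286  ] [0.38540057 0.62647483 0.071     ]
{'time_s': 0.1, 'joint_positions': array([-1.39661417,  0.43515037,  0.02496356,  1.57401414, -0.01160243,
        1.13401811, -0.07511983]), 'joint_vel': array([-2.84116716e-03,  2.12384746e-05, -1.21513848e-03, -3.93827344e-03,
        1.72641130e-03,  1.53037770e-03, -6.66364212e-04]), 'joint_torque': array([ 3.19175124e-03, -6.71747804e+01,  1.02787636e+00, -3.16899741e+01,
        1.57168979e-02,  7.14085545e-03, -3.59081776e-05]), 'tcp_pos': array([0.17070397, 0.60073875, 0.22120307]), 'orientation': array([-0.42656369,  0.5645912 ,  0.42587971,  0.56383213]), 'contact_force': array([ 0.45047163, -0.26025804, -1.43767897]), 'torque': array([-0.02236461, -0.00553366,  0.01557581]), 'gripper_width': 0.08515988810435941} 0.014
```

View pics/top0.png

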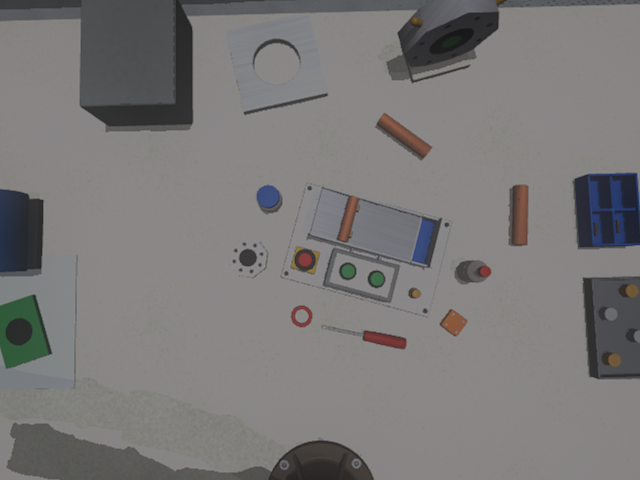

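View pics/scene0.png

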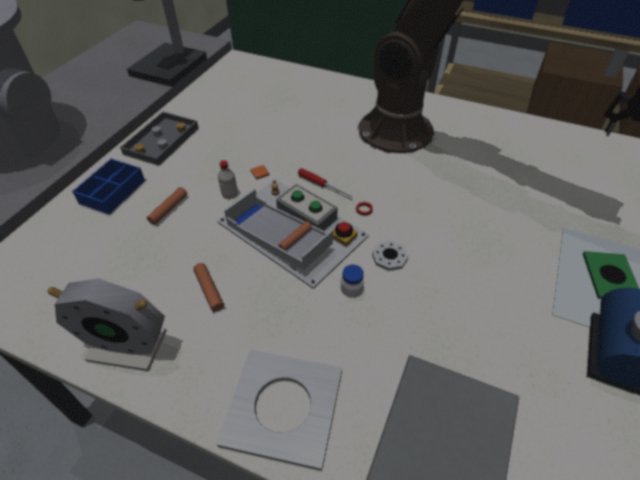

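```bash
cat >> h.py <<'E'
from scipy.spatial.transform import Rotation as Rn
def plan(p,yaw_f,s=1):
    st=bot.state(); R=Rn.from_quat(st['orientation']); z=s*np.array([-np.sin(yaw_f),np.cos(yaw_f),0]); x=np.array([0,0,-1.]); G=Rn.from_matrix(np.c_[x,np.cross(z,x),z])
    return R.inv().apply(np.array(p)-st['tcp_pos'])/.04, np.degrees((R.inv()*G).as_rotvec())/6
E
python3 - <<'E'
from h import *
st=bot.state(); print(Rn.from_quat(st['orientation']).as_matrix().round(3))
yaw=-np.arctan2(.01803,.06145); print(np.degrees(yaw))
for s in(1,-1): print(plan([.4904,-.0990,.20],yaw,s))
c={k:v for k,v in np.load('pics/top0.npz').items()}
yf=np.array([-np.sin(yaw),np.cos(yaw)]);xf=np.array([yf[1],-yf[0]]);o=np.array([.4904,-.0990])
for n,x,y,z in(('stop',0,.128,.05),('tube',.11,.06,.06),('corner?',0,0,.055)): print(n,proj(c,[*(o+x*xf+y*yf),z]))
E
```

```text
[[-0.    -0.962  0.273]
 [-0.001  0.273  0.962]
 [-1.    -0.    -0.001]]
-16.352177917018647
(array([  0.5527115 , -12.46962514, -14.64185305]), array([ 0.08151204, -0.01374213,  0.00125003]))
(array([  0.5527115 , -12.46962514, -14.64185305]), array([-2.99184802e+01, -1.95821648e-03, -2.15275583e-02]))
stop [304.51517661 259.37537997]
tube [347.74663092 218.4192398 ]
corner? [361.55826715 274.62140974]
```

>>> servo_tool --moves "0.58 0.55 -12.5 -14.65 0.08 0 0; 0.58 0.55 -12.5 -14.65 0.08 0 0; 0.58 0.55 -12.5 -14.65 0.08 0 0; 0.58 0.55 -12.5 -14.65 0.08 0 0; 0.58 0.55 -12.5 -14.65 0.08 0 0; 0.58 0.55 -12.5 -14.65 0.08 0 0; 0.58 0.55 -12.5 -14.65 0.08 0 0; 0.58 0.55 -12.5 -14.65 0.08 0 0; 0.58 0.55 -12.5 -14.65 0.08 0 0; 0.58 0.55 -12.5 -14.65 0.08 0 0; 0.58 0.55 -12.5 -14.65 0.08 0 0; 0.58 0.55 -12.5 -14.65 0.08 0 0; 0.58 0.55 -12.5 -14.65 0.08 0 0; 0.58 0.55 -12.5 -14.65 0.08 0 0; 0.58 0.55 -12.5 -14.65 0.08 0 0; 0.58 0.55 -12.5 -14.65 0.08 0 0; 0.58 0.55 -12.5 -14.65 0.08 0 0; 0.58 0.55 -12.5 -14.65 0.08 0 0; 0.58 0.55 -12.5 -14.65 0.08 0 0; 0.58 0.55 -12.5 -14.65 0.08 0 0"

```text
time_s: 1.77
tcp_pos: [0.4926, -0.1047, 0.1998]
orientation: [-0.423, 0.568, 0.421, 0.567]
contact_force: [-0.3, 0.3, 0.3]
gripper_width: 0.0498
```

Run:
```python
from h import *
c=grab('wrist','w1'); hsv=cv2.cvtColor(c['image'],cv2.COLOR_RGB2HSV)
m=cv2.inRange(hsv,(40,90,50),(85,255,255))
N,l,s,ce=cv2.connectedComponentsWithStats(m)
for i in range(1,N):
    if s[i,4]>100: print(s[i],ce[i],ray(c,ce[i],.071))
st=bot.state(); print(st['tcp_pos'],bot.tip_extent,st['gripper_width'],st['contact_force'])
print(plan([.4904,-.0990,.20],np.radians(-16.35)))
```

```text
[ 263  205   40   40 1224] [283.0130719  224.91013072] [ 0.47919182 -0.13014163  0.071     ]
[ 351  205   40   40 1213] [370.76669415 224.45094806] [ 0.49723413 -0.06903219  0.071     ]
[ 0.49174585 -0.10189036  0.19955033] 0.014 0.049630003487130994 [-0.21646184  0.90573174  0.1917317 ]
(array([-0.01131766,  0.0529033 ,  0.05960673]), array([-0.04392829, -0.01345726, -0.0014977 ]))
```

View pics/w1.png

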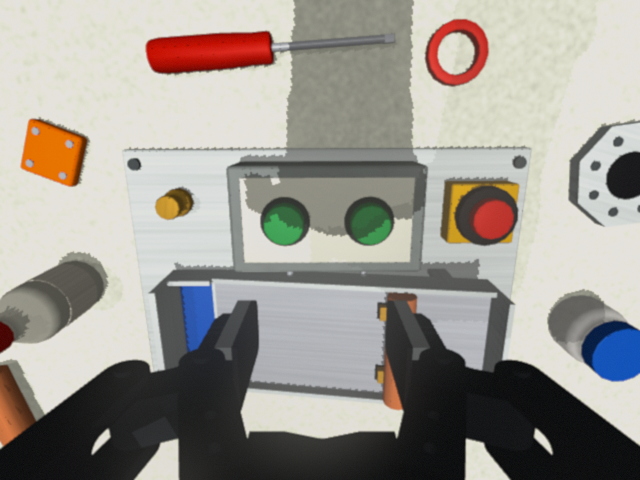

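>>> servo_tool --moves "0.58 0.8 0 0 0 0 0; 0.58 1.6 0 0 0 0 0; 0.58 2.2 0 0 0 0 0; 0.58 2.4 0 0 0 0 0; 0.58 2.4 0 0 0 0 0; 0.58 2.4 0 0 0 0 0; 0.58 2.4 0 0 0 0 0; 0.58 2.4 0 0 0 0 0"

```text
time_s: 2.48
tcp_pos: [0.4927, -0.099, 0.1054]
orientation: [-0.424, 0.565, 0.423, 0.567]
contact_force: [0.7, 0.2, 0.5]
gripper_width: 0.0493
```

Run:
```python
from h import *
c=grab('wrist','w2')
hsv=cv2.cvtColor(c['image'],cv2.COLOR_RGB2HSV)
m=cv2.inRange(hsv,(40,90,50),(85,255,255))
N,l,s,ce=cv2.connectedComponentsWithStats(m)
for i in range(1,N):
    if s[i,4]>100: print(s[i],ce[i],ray(c,ce[i],.071))
st=bot.state(); print(st['tcp_pos'],bot.tip_extent,st['gripper_width'],st['contact_force'])
print(plan([.4897,-.0993,.10],np.radians(-16.35)))
```

```text
[ 226  238   58   61 2712] [255.02728614 268.02544248] [ 0.47782244 -0.1290017   0.071     ]
[ 353  238   58   60 2679] [380.8798059  268.23964166] [ 0.49561752 -0.06895353  0.071     ]
[ 0.49254631 -0.09908011  0.10523369] 0.014 0.049410108401906544 [-0.37286801 -0.35742606 -0.10022774]
(array([ 0.13066635,  0.06704188, -0.02539765]), array([0.00338765, 0.008407  , 0.02192731]))
```

View pics/w2.png

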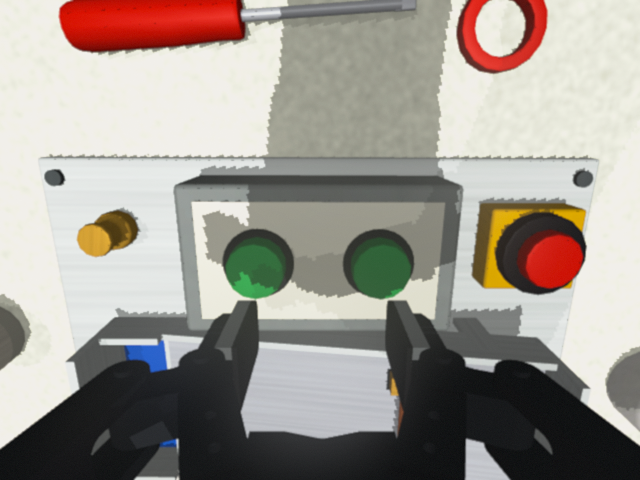

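>>> servo_tool --moves "0.66 0 0.08 -0.02 0 0 0; 0.66 0.2 0.08 -0.02 0 0 0; 0.66 0.4 0.08 -0.02 0 0 0; 0.66 0.5 0.08 -0.02 0 0 0; 0.66 0.5 0.08 -0.02 0 0 0; 0.66 0.5 0.08 -0.02 0 0 0"

```text
time_s: 3.03
tcp_pos: [0.4879, -0.0991, 0.0833]
orientation: [-0.424, 0.566, 0.424, 0.566]
contact_force: [0.1, -1.2, -0.0]
gripper_width: 0.0566
```

Run:
```python
from h import *
c=grab('wrist','w3')
st=bot.state(); print(st['tcp_pos'],bot.tip_extent,st['gripper_width'],st['contact_force'],st['time_s'])
```

```text
[ 0.48819038 -0.09914153  0.08367551] 0.014 0.056491500320654475 [ 0.77710135  0.25721794 -0.37939916] 3.0833
```

View pics/w3.png

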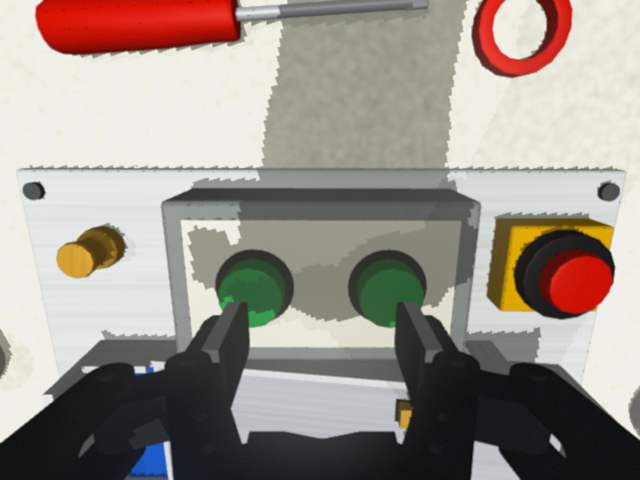

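>>> servo_tool --moves "0.66 0.1 0 0 0 0 0; 0.66 0.2 0 0 0 0 0; 0.66 0.2 0 0 0 0 0; 0.66 0.2 0 0 0 0 0; 0.66 0.2 0 0 0 0 0"

```text
time_s: 3.5
tcp_pos: [0.4883, -0.099, 0.0759]
orientation: [-0.424, 0.566, 0.424, 0.566]
contact_force: [0.4, 0.4, -0.9]
gripper_width: 0.0563
```

>>> servo_tool --moves "0.66 0.05 0 0 0 0 0; 0.66 0.1 0 0 0 0 0; 0.66 0.1 0 0 0 0 0; 0.66 0.1 0 0 0 0 0"

```text
time_s: 3.83
tcp_pos: [0.4882, -0.099, 0.0718]
orientation: [-0.424, 0.566, 0.424, 0.566]
contact_force: [-0.0, -0.1, 0.8]
gripper_width: 0.056
```

Run:
```python
from h import *
c=grab('wrist','w4')
st=bot.state(); print(st['tcp_pos'],st['contact_force'],st['time_s'])
```

```text
[ 0.48824255 -0.09902046  0.07185621] [-0.01900379  1.14688686  0.4060582 ] 3.8833
```

View pics/w4.png

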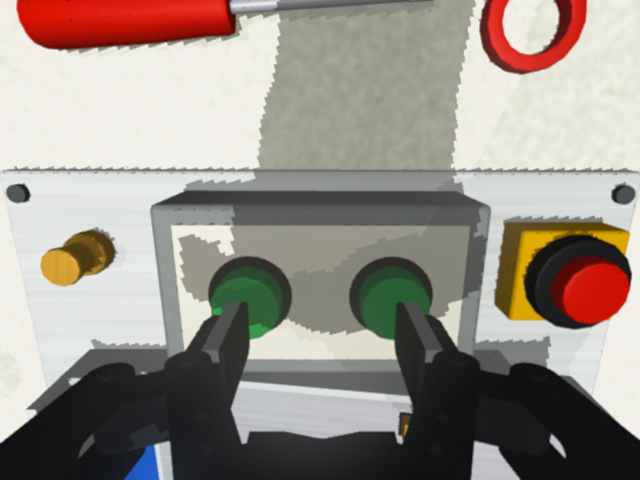

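>>> servo_tool --moves "0.64 0.05 0 0 0 0 0; 0.64 0.1 0 0 0 0 0; 0.64 0.1 0 0 0 0 0; 0.64 0.1 0 0 0 0 0"

```text
time_s: 4.22
tcp_pos: [0.4882, -0.099, 0.0677]
orientation: [-0.424, 0.566, 0.424, 0.566]
contact_force: [-0.1, -0.2, 0.0]
gripper_width: 0.0545
```

Run:
```python
from h import *
a=grab('wrist','w5')['image']; b=grab('scene','s5')['image']
st=bot.state(); print(st['tcp_pos'],st['contact_force'],st['time_s'])
s=cv2.resize(b[130:280,200:400],(400,300),interpolation=cv2.INTER_CUBIC)
w=cv2.resize(a[200:440,120:520],(400,240))
cv2.imwrite('pics/m5.png',np.vstack([s,w])[:,:,::-1])
```

```text
[ 0.48829235 -0.09903247  0.06789953] [ 0.56146671  0.80897732 -0.05085584] 4.3167
```

View pics/m5.png

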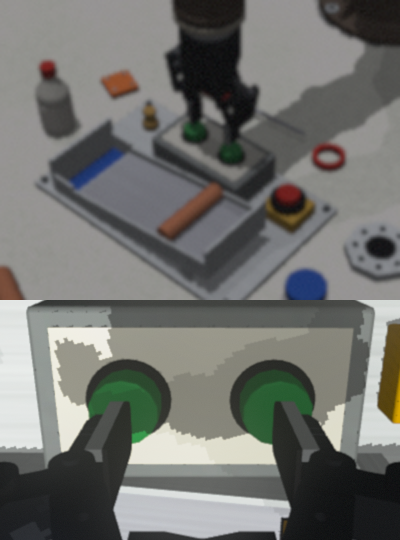

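>>> servo_tool --moves "0.64 0.05 0 0 0 0 0; 0.64 0.1 0 0 0 0 0; 0.64 0.1 0 0 0 0 0; 0.64 0.1 0 0 0 0 0"

```text
time_s: 4.65
tcp_pos: [0.4881, -0.099, 0.0637]
orientation: [-0.424, 0.566, 0.424, 0.566]
contact_force: [0.1, -0.5, -1.1]
gripper_width: 0.0546
```

>>> servo_tool --moves "0.64 0.05 0 0 0 0 0; 0.64 0.1 0 0 0 0 0; 0.64 0.1 0 0 0 0 0; 0.64 0.1 0 0 0 0 0"

```text
time_s: 4.98
tcp_pos: [0.4882, -0.099, 0.0598]
orientation: [-0.424, 0.566, 0.424, 0.566]
contact_force: [0.3, -0.5, -0.3]
gripper_width: 0.0546
```

Run:
```python
from h import *
a=grab('wrist','w6')['image']; c=grab('scene','s6');b=c['image']
fs=[]
for i in range(6):
    st=bot.state(); fs.append(st['contact_force'][2]); imaging.camera('top')
print(st['tcp_pos'],np.round(fs,2),st['time_s'],st['joint_torque'])
s=cv2.resize(b[165:230,265:345],(400,325),interpolation=cv2.INTER_CUBIC)
w=cv2.resize(a[200:440,120:520],(400,240))
cv2.imwrite('pics/m6.png',np.vstack([s,w])[:,:,::-1])
```

```text
[ 0.48832439 -0.09898427  0.05995362] [-0.6   0.76  0.1   0.29 -0.53  0.77] 5.3333 [ 6.11056763e-03 -5.42395771e+01  6.24652147e+00 -2.03234553e+01
  1.10486502e-02  2.10486396e-03 -2.35729485e-04]
```

View pics/m6.png

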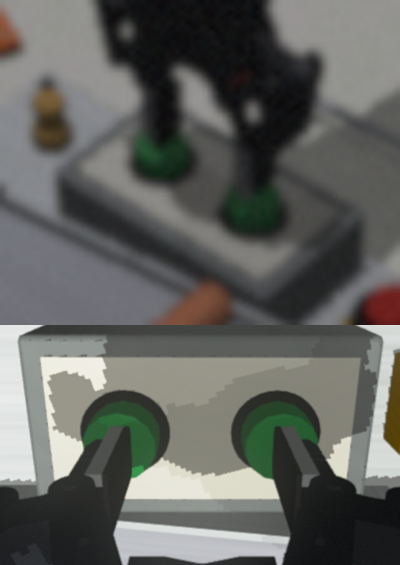

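Run:
```python
from h import *
c=dict(np.load('pics/w6.npz')); print(c['K'][0,0],-c['R'].T@c['t'],c['R'][2])
for z in np.arange(.04,.11,.01):
    a,b=ray(c,(249,302),z),ray(c,(394,302),z); print(round(z,3),np.linalg.norm(a-b).round(4),((a+b)/2).round(4))
hsv=cv2.cvtColor(c['image'],cv2.COLOR_RGB2HSV)
m=cv2.inRange(hsv,(40,90,50),(85,255,255))
N,l,s,ce=cv2.connectedComponentsWithStats(m)
for i in range(1,N):
    if s[i,4]>100:print(s[i])
for x,y in((.4993,-.0683),(.4814,-.1297)):
  for z in (.055,.071): print(x,y,z,proj(c,[x,y,z]))
```

```text
396.72713001168177 [ 0.41960906 -0.07847246  0.21187546] [ 0.26867944 -0.07976682 -0.95992115]
0.04 0.0682 [ 0.4939 -0.1005  0.04  ]
0.05 0.0643 [ 0.4895 -0.0993  0.05  ]
0.06 0.0603 [ 0.4852 -0.098   0.06  ]
0.07 0.0563 [ 0.4809 -0.0967  0.07  ]
0.08 0.0524 [ 0.4766 -0.0954  0.08  ]
0.09 0.0484 [ 0.4723 -0.0941  0.09  ]
0.1 0.0444 [ 0.4679 -0.0928  0.1   ]
0.11 0.0404 [ 0.4636 -0.0916  0.11  ]
[ 203  276   76   77 2658]
[ 362  276   76   77 2805]
0.4993 -0.0683 0.055 [396.68474706 308.11616231]
0.4993 -0.0683 0.071 [404.05524119 325.62153682]
0.4814 -0.1297 0.055 [248.50545276 308.46702843]
0.4814 -0.1297 0.071 [241.27529351 325.99704913]
```

Run:
```python
from h import *
from scipy.optimize import brentq
for n in range(1,7):
    c=dict(np.load(f'pics/w{n}.npz'))
    m=cv2.inRange(cv2.cvtColor(c['image'],cv2.COLOR_RGB2HSV),(40,90,50),(85,255,255))
    N,l,s,ce=cv2.connectedComponentsWithStats(m); s=[q for q in s[1:] if q[4]>500]
    s.sort(key=lambda q:q[0]); L,Rr=s[0][0]-.5,s[-1][0]+s[-1][2]-.5; v=s[0][1]+s[0][3]/2+8
    print(n,L,Rr,brentq(lambda z:np.linalg.norm(ray(c,(L,v),z)-ray(c,(Rr,v),z))-.094,0,.12).__round__(4), [tuple(q) for q in s])
```

```text
1 262.5 390.5 0.0695 [(np.int32(263), np.int32(205), np.int32(40), np.int32(40), np.int32(1224)), (np.int32(351), np.int32(205), np.int32(40), np.int32(40), np.int32(1213))]
2 225.5 410.5 0.0683 [(np.int32(226), np.int32(238), np.int32(58), np.int32(61), np.int32(2712)), (np.int32(353), np.int32(238), np.int32(58), np.int32(60), np.int32(2679))]
3 217.5 423.5 0.0687 [(np.int32(218), np.int32(259), np.int32(65), np.int32(68), np.int32(2935)), (np.int32(359), np.int32(259), np.int32(65), np.int32(69), np.int32(2952))]
4 210.5 429.5 0.0682 [(np.int32(211), np.int32(267), np.int32(71), np.int32(72), np.int32(2980)), (np.int32(360), np.int32(267), np.int32(70), np.int32(73), np.int32(3043))]
5 207.5 432.5 0.0688 [(np.int32(208), np.int32(270), np.int32(73), np.int32(73), np.int32(2811)), (np.int32(361), np.int32(270), np.int32(72), np.int32(74), np.int32(2925))]
6 202.5 437.5 0.0681 [(np.int32(203), np.int32(276), np.int32(76), np.int32(77), np.int32(2658)), (np.int32(362), np.int32(276), np.int32(76), np.int32(77), np.int32(2805))]
```

>>> servo_tool --moves "0.64 0.05 0 0 0 0 0; 0.64 0.1 0 0 0 0 0; 0.64 0.1 0 0 0 0 0; 0.64 0.1 0 0 0 0 0"

```text
time_s: 5.72
tcp_pos: [0.4885, -0.099, 0.0559]
orientation: [-0.424, 0.566, 0.424, 0.566]
contact_force: [0.6, -0.0, 1.9]
gripper_width: 0.0545
```

>>> servo_tool --moves "0.64 0.05 0 0 0 0 0; 0.64 0.05 0 0 0 0 0; 0.64 0.05 0 0 0 0 0"

```text
time_s: 5.97
tcp_pos: [0.4885, -0.099, 0.054]
orientation: [-0.424, 0.566, 0.424, 0.566]
contact_force: [0.5, 0.3, 4.2]
gripper_width: 0.0546
```

Run:
```python
from h import *
a=grab('wrist','w7')['image']; fs=[]
for i in range(4):
    st=bot.state(); fs.append(st['contact_force'][2]); imaging.camera('top')
print(st['tcp_pos'],np.round(fs,2),st['torque'],st['time_s'])
cv2.imwrite('pics/m7.png',cv2.resize(a[240:380,160:480],None,fx=2.4,fy=2.4)[:,:,::-1])
```

```text
[ 0.48851351 -0.0990679   0.0540363 ] [3.82 4.2  3.76 2.81] [-0.00259224 -0.16295086  0.03579877] 6.1667
```

View pics/m7.png

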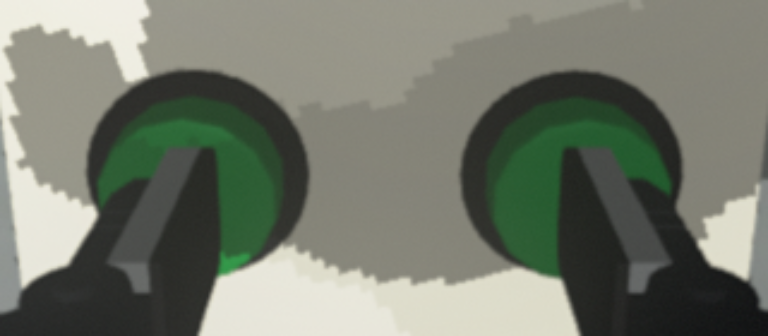

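>>> servo_tool --moves "0.64 0.07 0 0 0 0 0; 0.64 0.14 0 0 0 0 0; 0.64 0.2 0 0 0 0 0; 0.64 0.2 0 0 0 0 0; 0.64 0.2 0 0 0 0 0"

```text
time_s: 6.63
tcp_pos: [0.4887, -0.099, 0.0475]
orientation: [-0.424, 0.565, 0.424, 0.567]
contact_force: [-7.0, 2.6, 34.1]
gripper_width: 0.055
```

Run:
```python
from h import *
for i in range(24): imaging.camera('top')
c=grab('top','t8'); s=grab('scene','s8'); w=grab('wrist','w8'); st=bot.state(); print(st['tcp_pos'],st['contact_force'],st['torque'],st['time_s'])
t=cv2.resize(c['image'][170:320,280:480],(400,300)); b=cv2.resize(s['image'][150:270,200:360],(400,300)); a=cv2.resize(w['image'][200:440,120:520],(400,240))
cv2.imwrite('pics/m8.png',np.hstack([np.vstack([t,b]),np.vstack([a,np.zeros((360,400,3),np.uint8)])])[:,:,::-1])
```

```text
[ 0.48865161 -0.09905629  0.04747458] [-7.63459437  1.56559918 32.74342416] [0.32319559 1.53832604 0.01311315] 7.9833
```

View pics/m8.png

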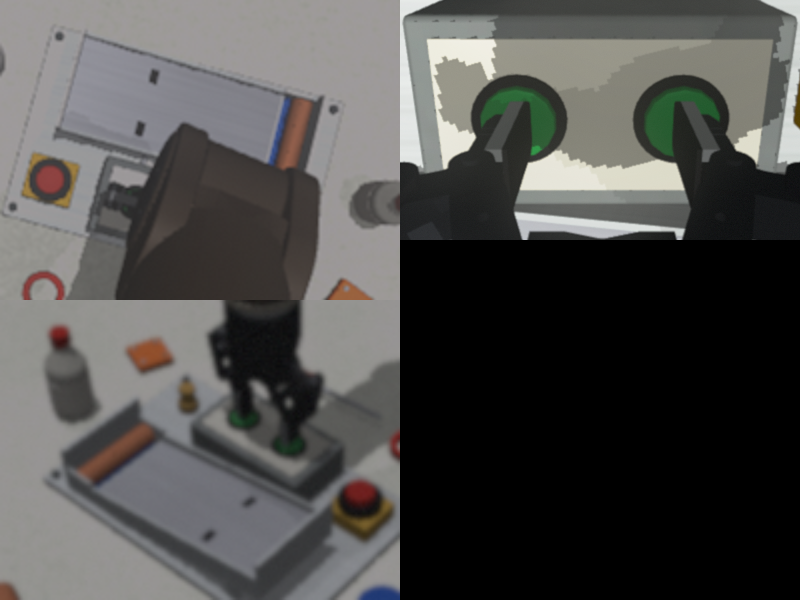

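>>> servo_tool --moves "0.64 0 0 0 0 0 0; 0.64 0 0 0 0 0 0; 0.64 0 0 0 0 0 0; 0.64 0 0 0 0 0 0; 0.64 0 0 0 0 0 0; 0.64 0 0 0 0 0 0; 0.64 -0.15 0 0 0 0 0; 0.64 -0.3 0 0 0 0 0; 0.64 -0.5 0 0 0 0 0; 0.64 -1 0 0 0 0 0; 0.64 -2 0 0 0 0 0; 0.64 -3 0 0 0 0 0; 0.64 -4 0 0 0 0 0; 0.64 -4 0 0 0 0 0; 0.64 -4 0 0 0 0 0"

```text
time_s: 9.23
tcp_pos: [0.4893, -0.0991, 0.2079]
orientation: [-0.425, 0.565, 0.423, 0.567]
contact_force: [-0.6, 0.9, -1.3]
gripper_width: 0.0548
```

Run:
```python
from h import *
w=grab('wrist','w9'); s=grab('scene','s9'); st=bot.state(); print(st['tcp_pos'],st['contact_force'],st['time_s'])
for c,lo in ((w,(5,90,60)),(s,(5,90,60))):
    m=cv2.inRange(cv2.cvtColor(c['image'],cv2.COLOR_RGB2HSV),lo,(14,255,255))
    N,l,q,ce=cv2.connectedComponentsWithStats(m)
    yaw=np.radians(-16.35); R2=np.array([[np.cos(yaw),np.sin(yaw)],[-np.sin(yaw),np.cos(yaw)]])
    for i in range(1,N):
        if q[i,4]>100: p=ray(c,ce[i],.04); print(q[i],p, R2@(p[:2]-[.4904,-.099]))
cv2.imwrite('pics/m9.png',np.hstack([cv2.resize(w['image'],(400,300)),cv2.resize(s['image'][150:270,200:360],(400,300))])[:,:,::-1])
```

```text
[ 0.48749323 -0.0986978   0.20529283] [-1.02882713 -0.45715374  0.27379735] 9.3333
[  21  123   66   66 1221] [ 0.37912396 -0.28433665  0.04      ] [-0.05460299 -0.2091663 ]
[ 171  287   32   67 1554] [ 0.53892806 -0.23817323  0.04      ] [ 0.08574343 -0.11988421]
[   0  363   34   80 1604] [ 0.57866596 -0.4332482   0.04      ] [ 0.17878875 -0.29588396]
[251 166  18  12 146] [ 0.41341629 -0.28543029  0.04      ] [-0.02138958 -0.20056228]
[148 188  38  34 398] [ 0.6351656 -0.4471807  0.04     ] [ 0.2369256  -0.29334815]
[232 200  29  22 243] [ 0.56843823 -0.23947623  0.04      ] [ 0.11442701 -0.11282728]
[194 264  28  45 531] [ 0.8196232  -0.19952332  0.04      ] [ 0.34420714 -0.00378044]
```

View pics/m9.png

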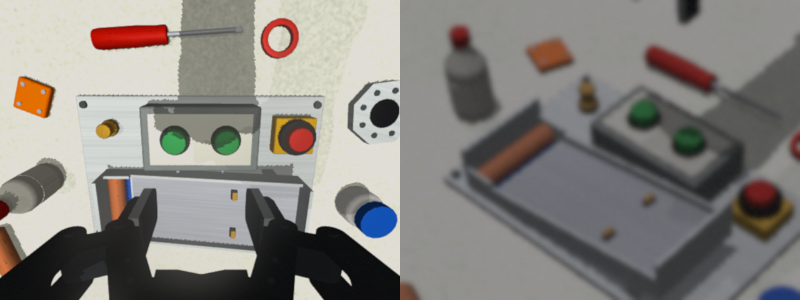

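```bash
python3 -c "
from bench import workorder; print(workorder.sign_off())"
```

```text
the job is handed in; nothing more can be done
None
```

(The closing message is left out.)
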